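# Prop the chest lid on its stay and take out the mouse

### The job

Raise the lid of the small wooden chest by its T-shaped pull until the stay on its side drops behind the step of its rail, then let the lid down onto the stay and let go, so that it stays propped open by itself. Then take the computer mouse out of the chest and set it down, right way up, on the middle of the blue mouse pad, without dropping it. Leave the lid propped, never let it slam, and leave the glasses case and the notebook where they lie.

Things in the scene. Friction and masses are not known exactly. Their poses are not given: they have to be found in the camera images.
- chest: fixed open wooden chest, 200 (x) x 210 (y) x 70 mm high, walls and floor 8 mm thick, standing on the desk. Origin: centre of its underside; -x is its front (towards the robot), +y its left, z up. Its lid is hinged along the far (+x) top edge. A steel rail 22 mm wide runs along the outside of its right (-y) wall: its front part is level, 59.5 mm above the desk, and 114 mm in front of the hinge line it steps down 7 mm to a ledge behind
- chest_lid (a joint): angle of the lid, rad: 0 shut, up to the stop at 1.50, always short of upright, so it falls shut when let go anywhere unless propped. The lid weighs about 0.3 kg. When it is raised past about 1.40 the stay's foot drops behind the step (raise it to about 1.45, or gently to the stop, to be sure); let down from there it comes to rest on the stay at about 1.33, so that the chest is open from above
- lid_pull (a point): centre of the round dark T-bar of the lid pull: 18 mm diameter, 40 mm long, its axis along the chest's y, so it can be pinched on its two flat ends and the lid then turns between the fingers. It stands 232 mm in front of the hinge (lid frame) at the lid's mid-thickness (75.5 mm above the desk with the lid shut), 32 mm ahead of the front edge of the 10 mm thick lid, on a neck 22 mm wide. Frame turns with the lid; with the lid shut its axes are the chest's
- lid_hinge (a point): point on the lid's hinge line, in the middle of the chest's width, 100 mm behind the chest's centre and 75.5 mm above the desk, at the lid's mid-thickness; the hinge line runs along the chest's y. Frame turns with the lid
- stay_foot (a point): brass foot (8 mm diameter) of the stay, a 125 mm steel strut that hangs freely from a pin on the lid's right (-y) edge, 65 mm in front of the hinge, outside the chest's right wall. With the lid shut the foot rests near the front end of the rail; as the lid rises it slides back along the rail and drops behind the step by itself; it need not be touched
- mouse: grey cordless computer mouse, 111 (x) x 60 (y) x 36 mm high, 0.09 kg, loose, lying right way up on the chest's floor (8 mm above the desk), somewhat nearer the front. Origin: centre of its underside; x along its length, z up. Grasp it across its sides (along its y)
- mouse_pad: fixed thin mouse pad, 200 (x) x 180 (y) x 3 mm, blue with a black edge, on the desk to the robot's left. Origin: centre of its underside, z up
- glasses_case: bystander: dark red spectacle case, 58 x 155 x 36 mm, loose, right of the chest; origin centre of its underside
- notebook: bystander: small brown leather notebook, 155 x 113 x 17 mm, loose, left of and beyond the pad; origin centre of its underside

How it is judged:
By the outcome, as a careful person would: the job done as asked, in the order asked, and still so for the second after the job is handed in, with the robot touching nothing.
It also fails if it takes over 59 s, if anything falls off the work surface, if the arm or the gripper's body presses on something with over 40 N, if the wrist force passes 120 N, or if a joint passes its speed limit or range.

### The arm

A 6-joint arm with a two-finger parallel gripper is mounted at the origin on the work surface; the furniture and walls round the work are solid. World frame = base frame: x ahead of the robot, y to its left, z up, the work surface at z = 0. Lengths are in m, angles in rad, forces in N, time in s.
With the tool pointing down it reaches from about 0.275 to 0.825 m from the base axis. Payload 4.9 kg.
Tool frame: the origin (TCP) lies midway between the tips of the shut fingers; the grasp point (between the pads) lies 19 mm behind it (bot.grip_depth is the distance from the TCP to the grasp point, in m); z points along the fingers, y is the line along which they close (so a half turn about z gives the same grasp; the last joint's range is limited). The gripper opens to 85 mm and grips with 20 to 120 N. Pads are 22 mm wide; open, the fingers measure 114 mm over their backs; the gripper's body (76 mm by 85 mm) begins 54 mm behind the grasp point. The pads swing forward as they close: fully open they stand 13 mm farther back than shut.
Start: joints at [-1.3, 0.326, -0.193, 1.052, 0, 1.437], TCP at [0.217, -0.506, 0.231] pointing down, gripper open.
Joint ranges: [-2.65, 2.65], [-0.97, 1.79], [-1.3, 1.35], [-1.93, 2.1], [-1.47, 1.37], [-3.14, 3.14]. Speed limits (rad/s): [2.57, 2.57, 3.14, 3.14, 3.14, 3.14].

### API

Orientations are given as a unit quaternion [w, x, y, z].
In Python, from cell import bot gives the robot as it stands. Calls block until the motion is done:
- bot.move_pose(position, orientation): joint-space move of the TCP to a pose.
- bot.move_linear(position, speed=0.15, rotation=None, until_force=None): straight line of the TCP; rotation=None keeps the orientation; speed is the mean speed in m/s. With until_force (N) it stops when the force on the tool has changed by that much, and returns True; else False.
- bot.goto_joints(angles): joint-space move.
- bot.set_gripper(opening, grasp_force=None): opening from 0.0 (shut) to 1.0 (fully open); grasp_force is the grip in N (None keeps the last); returns when the fingers have stopped.
- bot.wait(seconds).
- bot.solve_ik(position, orientation): joint angles nearest the present ones, or None.
- bot.camera(name): name is "scene" or "side" or "wrist"; returns the picture (384x512x3 uint8, red, green, blue); there is no depth.
- bot.calibration(name): a dict with "mtx" (3x3 intrinsics, pixels), "extrinsics" (4x4, takes a point from world to camera coordinates); the wrist camera has in their place "hand_eye" (4x4, takes a point from camera to tool coordinates, whose origin is the TCP and whose axes are the flange's). Camera axes: x right, y down, z forward; pixel columns grow to the right and rows downward; lengths in m; the calibration is good to about 2 mm. A picture is of the moment at which its call begins: read the wrist's pose just before it. calibration takes no time and is no camera call.
A pose or a line that the arm cannot do raises bot.PlanningError and nothing moves.
- bot.close_job(): hands the job in; it is judged then, once.
Trained networks look in the newest picture that a camera, given by its name, has taken for a name from the list of things; names that differ only in an ending like _2 or _b are one class to them, and where a whole thing is asked for, a point or a joint stands for the part that bears it (a point fixed in the world has none). Each returns a list of dicts, best first, with "confidence" (0 to 1); they miss things now and then, are a little off and sometimes report something else, mostly with a low value. They report only what shows in the picture. A call takes as long as a camera call.
- bot.search_frame(camera, thing): "bbox" ([left, top, width, height] in pixels, round what is visible of it).
Readings, each from a call of its own:
- bot.read_clock(): time.
- bot.read_joint_positions(): joint angles.
- bot.read_joint_vel(): joint speeds.
- bot.read_joint_efforts(): joint torques, N m.
- bot.read_position(): TCP position.
- bot.read_tool_rot(): TCP orientation.
- bot.read_ft_force(): force on the tool from outside, world axes, zero at the start.
- bot.read_moment(): the same for the moment, N m.
- bot.read_gripper_width(): opening from 0.0 (shut) to 1.0 (fully open).
- bot.read_finger_force(): force on a finger pad.
Only numpy, scipy, OpenCV 4.12 (cv2) and the standard library are available. Lean on these libraries where they do the work, as an engineer would, in place of code of your own. Each camera call takes 0.05 s, during which the arm holds its last target. There are 200 camera calls.

## Working session

There is one attempt and no reset: what is moved stays moved. The work goes in short steps, each a Python script; the robot and the scene stay as the last script left them, time stands still between calls to the robot, and variables do not carry over. Pictures are saved under pics/ and viewed, at most 10 in all, crops included, and the job is handed in when it is done.

```bash
mkdir -p pics; ls; python3 - <<'E'
from cell import bot
import cv2,numpy as np
ims=[]
for c in("scene","side"):
    im=bot.camera(c); ims.append(im)
    cv2.imwrite(f"pics/{c}0.png",im[:,:,::-1])
    k=bot.calibration(c); print(c,k["mtx"].round(1).tolist(),k["extrinsics"].round(4).tolist())
    for t in("chest","chest_lid","lid_pull","stay_foot","mouse_pad","glasses_case","notebook"):
        print(t,[(np.round(d["bbox"],1).tolist(),round(d["confidence"],2)) for d in bot.search_frame(c,t)[:2]])
print(bot.calibration("wrist"),bot.read_clock(),bot.read_tool_rot(),bot.grip_depth)
E
```

```text
pics
scene [[424.7, 0.0, 254.6], [0.0, 424.7, 195.8], [0.0, 0.0, 1.0]] [[-0.6978, -0.7162, -0.0133, 0.4517], [-0.481, 0.4822, -0.7322, 0.298], [0.5308, -0.5046, -0.6809, 1.3039], [0.0, 0.0, 0.0, 1.0]]
chest [([258.2, 145.6, 78.2, 62.9], 0.73)]
chest_lid [([261.3, 144.5, 72.3, 47.5], 0.8), ([327.2, 146.9, 25.3, 25.7], 0.26)]
lid_pull [([260.6, 145.1, 69.6, 50.0], 0.84)]
stay_foot [([310.3, 151.2, -2.3, 2.7], 0.56)]
mouse_pad [([210.3, 228.0, 71.9, 49.6], 0.84)]
glasses_case [([328.2, 146.4, 25.0, 22.9], 0.54)]
notebook [([125.8, 242.0, 50.0, 45.1], 0.57)]
side [[425.0, 0.0, 260.8], [0.0, 425.0, 197.7], [0.0, 0.0, 1.0]] [[0.9535, -0.3011, -0.0094, -0.5021], [-0.1494, -0.4456, -0.8827, 0.1596], [0.2616, 0.8431, -0.4698, 1.4759], [0.0, 0.0, 0.0, 1.0]]
chest [([247.8, 201.8, 77.5, 57.0], 0.81), ([250.1, 198.8, 76.0, 48.3], 0.29)]
chest_lid [([246.3, 202.3, 76.5, 42.8], 0.74)]
lid_pull [([248.0, 199.3, 79.3, 45.5], 0.74)]
stay_foot []
mouse_pad [([206.7, 184.2, 48.5, 22.7], 0.75)]
glasses_case [([284.0, 257.3, 35.2, 39.5], 0.73), ([247.7, 200.1, 77.4, 47.3], 0.15)]
notebook []
{'mtx': array([[306.76297083,   0.        , 250.5213253 ],
       [  0.        , 306.76297083, 194.58780162],
       [  0.        ,   0.        ,   1.        ]]), 'hand_eye': array([[-1.04729801e-03, -9.66106060e-01, -2.58143339e-01,
         6.52975734e-02],
       [ 9.99999207e-01, -8.31123173e-04, -9.46544069e-04,
        -4.65740275e-04],
       [ 6.99913050e-04, -2.58144126e-01,  9.66106164e-01,
        -1.41370261e-01],
       [ 0.00000000e+00,  0.00000000e+00,  0.00000000e+00,
         1.00000000e+00]])} 0.8 [1.58067521e-05 9.79587106e-01 2.01020154e-01 6.94344788e-06] 0.0187
```

```bash
python3 - <<'E'
import cv2,numpy as np
a=cv2.imread("pics/scene0.png")[125:305,120:360]; b=cv2.imread("pics/side0.png")[170:310,180:340]
a=cv2.resize(a,(800,600),interpolation=cv2.INTER_CUBIC); cv2.imwrite("pics/a.png",a)
b=cv2.resize(b,None,fx=4.2,fy=4.2,interpolation=cv2.INTER_CUBIC); cv2.imwrite("pics/b.png",b)
E
```

```text
(no output)
```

View pics/a.png

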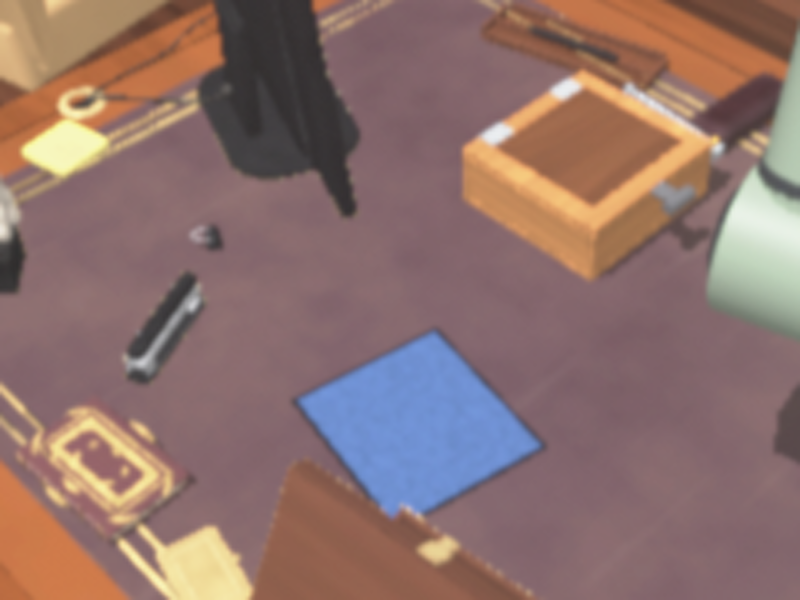

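View pics/b.png

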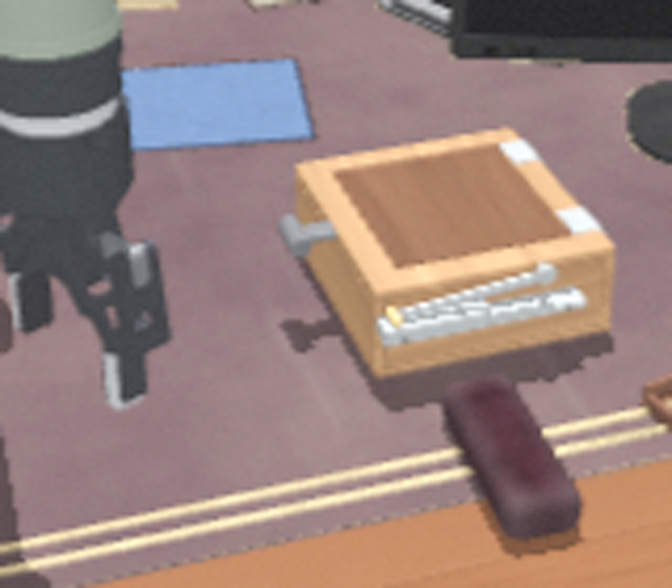

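```bash
cat > h.py <<'E'
from cell import bot
import cv2,numpy as np
from scipy.optimize import least_squares
from scipy.spatial.transform import Rotation as R
def proj(c,P):
    k=bot.calibration(c);E=k["extrinsics"];p=(E[:3,:3]@np.atleast_2d(P).T).T+E[:3,3];p=p@k["mtx"].T
    return p[:,:2]/p[:,2:]
def fit(obs,x0):  # obs: (cam, local xyz, pixel)
    def pts(v,L): c,s=np.cos(v[2]),np.sin(v[2]);return [v[0]+c*L[0]-s*L[1],v[1]+s*L[0]+c*L[1],L[2]]
    f=lambda v:np.concatenate([proj(c,pts(v,L))[0]-px for c,L,px in obs])
    r=least_squares(f,x0,loss="soft_l1");return r.x,f(r.x).reshape(-1,2)
def q(Rm): # matrix -> wxyz
    x=R.from_matrix(Rm).as_quat();return [x[3],*x[:3]]
E
python3 - <<'E'
from h import *
A=lambda u,v:np.array([120+u/800*240,125+v/600*180]); B=lambda u,v:np.array([180+u/4.2,170+v/4.2])
t=.0805
o=[("scene",(.1,-.105,t),A(585,72)),("scene",(.1,.105,t),A(465,150)),("scene",(-.1,.105,t),A(590,224)),("scene",(-.1,-.105,t),A(712,146)),
("side",(-.1,.105,t),B(298,168)),("side",(.1,.105,t),B(515,130)),("side",(.1,-.105,t),B(612,243)),("side",(-.1,-.105,t),B(378,291)),
("side",(-.132,0,.0755),B(296,236)),("scene",(-.132,0,.0755),A(678,193))]
x,r=fit(o,[.6,-.2,0]);print("chest",x,r.round(1).tolist())
c,s=np.cos(x[2]),np.sin(x[2]);print("pull",x[0]-.132*c,x[1]-.132*s,"hinge",x[0]+.1*c,x[1]+.1*s)
z=.003
o=[("scene",(.1,.09,z),A(297,400)),("scene",(.1,-.09,z),A(435,330)),("scene",(-.1,-.09,z),A(545,445)),("side",(.1,.09,z),B(295,60)),("side",(.1,-.09,z),B(312,137)),("scene",(-.1,.09,z),A(397,518))]
x,r=fit(o,[.5,.2,0]);print("pad",x,r.round(1).tolist())
E
```

```text
chest [ 0.57361377 -0.15284791  0.00191844] [[-0.5, -1.9], [-1.0, -2.2], [0.7, 0.4], [0.4, -2.4], [-0.5, -1.3], [-0.3, -0.8], [1.2, 1.1], [-0.8, 0.4], [-0.3, -0.1], [-0.3, 1.1]]
pull 0.4416140131514227 -0.15310114085796442 hinge 0.6736135862246834 -0.1526560635334742
pad [ 0.45681762  0.22928582 -0.17423127] [[-1.8, -0.6], [0.4, -1.5], [1.2, 0.0], [-0.4, -0.7], [0.4, 0.4], [-0.2, 4.0]]
```

```bash
python3 - <<'E'
from h import *
for q_ in ([0,1,0,0],[0,0,1,0]):
    for p in ([.4416,-.153,.17],[.4416,-.153,.054],[.56,-.153,.27],[.646,-.153,.287],[.55,-.153,.02],[.55,-.153,.2],[.457,.229,.03],[.457,.229,.15]):
        j=bot.solve_ik(p,q_); print(q_,p,None if j is None else np.round(j,2).tolist())
E
```

```text
[0, 1, 0, 0] [0.4416, -0.153, 0.17] [-0.49, 0.23, -0.49, 0.85, 0.0, 2.65]
[0, 1, 0, 0] [0.4416, -0.153, 0.054] [-0.49, 0.39, -0.63, 0.55, 0.0, 2.65]
[0, 1, 0, 0] [0.56, -0.153, 0.27] [-0.39, 0.36, -0.04, 1.17, 0.0, 2.75]
[0, 1, 0, 0] [0.646, -0.153, 0.287] [-0.34, 0.52, 0.25, 1.3, 0.0, 2.8]
[0, 1, 0, 0] [0.55, -0.153, 0.02] [-0.4, 0.59, -0.39, 0.6, 0.0, 2.74]
[0, 1, 0, 0] [0.55, -0.153, 0.2] [-0.4, 0.39, -0.19, 1.0, 0.0, 2.74]
[0, 1, 0, 0] [0.457, 0.229, 0.03] [0.32, 0.49, -0.54, 0.54, 0.0, -2.82]
[0, 1, 0, 0] [0.457, 0.229, 0.15] [0.32, 0.33, -0.42, 0.83, 0.0, -2.82]
[0, 0, 1, 0] [0.4416, -0.153, 0.17] [-0.49, 0.23, -0.49, 0.85, 0.0, -0.49]
[0, 0, 1, 0] [0.4416, -0.153, 0.054] [-0.49, 0.39, -0.63, 0.55, 0.0, -0.49]
[0, 0, 1, 0] [0.56, -0.153, 0.27] [-0.39, 0.36, -0.04, 1.17, 0.0, -0.39]
[0, 0, 1, 0] [0.646, -0.153, 0.287] [-0.34, 0.52, 0.25, 1.3, 0.0, -0.34]
[0, 0, 1, 0] [0.55, -0.153, 0.02] [-0.4, 0.59, -0.39, 0.6, 0.0, -0.4]
[0, 0, 1, 0] [0.55, -0.153, 0.2] [-0.4, 0.39, -0.19, 1.0, 0.0, -0.4]
[0, 0, 1, 0] [0.457, 0.229, 0.03] [0.32, 0.49, -0.54, 0.54, 0.0, 0.32]
[0, 0, 1, 0] [0.457, 0.229, 0.15] [0.32, 0.33, -0.42, 0.83, 0.0, 0.32]
```

```bash
cat >> h.py <<'E'
Q0=[0,0,1,0]
def wpix(P,T=None):
    """world -> wrist pixel, T = world_from_tool"""
    k=bot.calibration("wrist");C=T@k["hand_eye"];p=(np.atleast_2d(P)-C[:3,3])@C[:3,:3]@k["mtx"].T
    return p[:,:2]/p[:,2:]
def wT():
    w,x,y,z=bot.read_tool_rot();T=np.eye(4);T[:3,:3]=R.from_quat([x,y,z,w]).as_matrix();T[:3,3]=bot.read_position();return T
E
python3 - <<'E'
from h import *
bot.move_pose([.43,-.153,.19],Q0)
T=wT();np.save("T1.npy",T);im=bot.camera("wrist");cv2.imwrite("pics/w1.png",im[:,:,::-1])
print(T.round(4).tolist(),bot.read_clock())
print(wpix([[.4416,-.1531,.0755],[.4416,-.1331,.0755],[.4416,-.1731,.0755],[.4736,-.0479,.0805],[.4736,-.258,.0805]],T).round(1))
print(bot.search_frame("wrist","lid_pull")[:2],bot.search_frame("wrist","mouse_pad")[:1])
E
```

```text
[[-1.0, 0.0012, 0.0003, 0.4301], [0.0012, 1.0, -0.0004, -0.1535], [-0.0003, -0.0004, -1.0, 0.1901], [0.0, 0.0, 0.0, 1.0]] 2.5417
[[250.4 203.8]
 [273.4 203.8]
 [227.5 203.9]
 [369.9 240. ]
 [131.6 240.5]]
[{'bbox': [119.3, 190.2, 252.5, 150.5], 'confidence': 0.78}] [{'bbox': [482.0, 201.4, 28.2, 69.5], 'confidence': 0.85}]
```

View pics/w1.png

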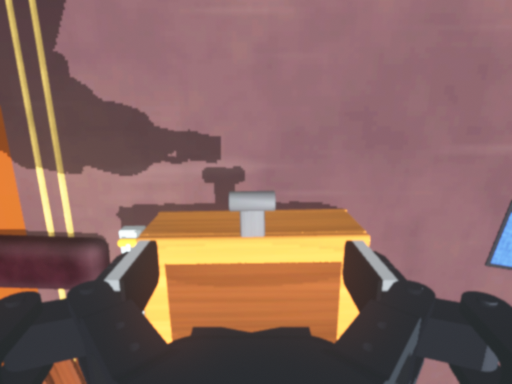

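```bash
python3 - <<'E'
from h import *
bot.move_linear([.440,-.152,.11],speed=.15)
print(bot.move_linear([.440,-.152,.0545],speed=.08,until_force=8))
bot.set_gripper(0.0,30)
print(bot.read_gripper_width(),bot.read_finger_force(),bot.read_ft_force(),bot.read_clock())
H=np.array([.672,.0755])
for a in np.arange(.12,1.4401,.12):
    p=[H[0]-.232*np.cos(a),-.152,H[1]+.232*np.sin(a)-.021]
    try: hit=bot.move_linear(p,speed=.12,until_force=25)
    except bot.PlanningError as e: print(a,e);break
    print(round(a,2),hit,np.round(bot.read_ft_force(),1),round(bot.read_gripper_width(),3))
    if hit: break
print(bot.read_position(),bot.read_clock())
for c in("scene","side"): cv2.imwrite(f"pics/{c}1.png",bot.camera(c)[:,:,::-1])
a=cv2.resize(cv2.imread("pics/scene1.png")[90:230,220:400],(400,311)); b=cv2.resize(cv2.imread("pics/side1.png")[130:270,200:380],(400,311))
cv2.imwrite("pics/c1.png",np.hstack([a,b]))
E
```

```text
False
0.4616044611029811 31.37351095676422 [-1.62546844 -0.93489269  6.55301513] 4.6583
0.12 False [ 0.5 -4.4 -3.1] 0.464
0.24 False [ 0.2 -4.2 -2.8] 0.461
0.36 False [-0.  -5.5 -2.4] 0.461
0.48 False [-0.4 -5.6 -1.5] 0.459
0.6 False [-0.3 -4.3 -1.8] 0.463
0.72 False [-0.2 -3.  -2. ] 0.459
0.84 False [-0.3 -1.  -0.7] 0.463
0.96 False [-0.6  2.4 -0.7] 0.46
1.08 False [-2.1  4.4  0.1] 0.462
1.2 False [-1.6  6.3  0.9] 0.463
1.32 False [-1.2  7.5  1.4] 0.458
1.44 False [-1.7  9.1  2.4] 0.462
[ 0.64186143 -0.14962548  0.28434166] 9.2583
```

View pics/c1.png

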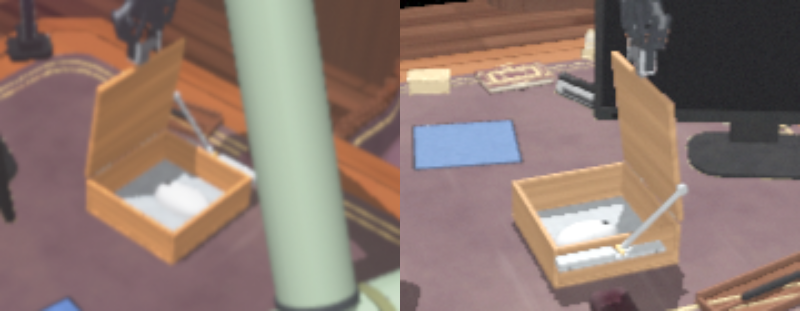

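```bash
python3 - <<'E'
from h import *
def P(a): return [.672-.232*np.cos(a),-.150,.0755+.232*np.sin(a)-.021]
print(bot.move_linear(P(1.48),speed=.05,until_force=10),bot.read_ft_force(),bot.read_position())
bot.wait(.3)
for a in(1.44,1.40,1.36,1.33,1.31,1.295):
    h=bot.move_linear(P(a),speed=.05,until_force=8); print(a,h,np.round(bot.read_ft_force(),1),bot.read_position().round(4) if hasattr(bot.read_position(),'round') else bot.read_position())
    if h: break
print(bot.read_clock())
for c in("scene","side"): cv2.imwrite(f"pics/{c}2.png",bot.camera(c)[:,:,::-1])
a=cv2.resize(cv2.imread("pics/scene2.png")[90:230,220:400],(400,311)); b=cv2.resize(cv2.imread("pics/side2.png")[190:260,240:330],(400,311),interpolation=cv2.INTER_CUBIC)
cv2.imwrite("pics/c2.png",np.hstack([a,b]))
E
```

```text
False [-1.02252204  5.02397933  1.55416225] [ 0.65081866 -0.14949098  0.2853626 ]
1.44 False [-0.2  5.1 -0.9] [ 0.6419 -0.1496  0.2843]
1.4 False [ 0.8  5.6 -2.5] [ 0.6328 -0.1498  0.2829]
1.36 False [ 2.   5.2 -2.5] [ 0.6237 -0.1499  0.2812]
1.33 False [ 5.5  5.1 -3.9] [ 0.6185 -0.1499  0.2801]
1.31 False [14.   5.3 -4.4] [ 0.617  -0.15    0.2797]
1.295 False [16.   6.5 -4.4] [ 0.6147 -0.15    0.2792]
11.7917
```

View pics/c2.png

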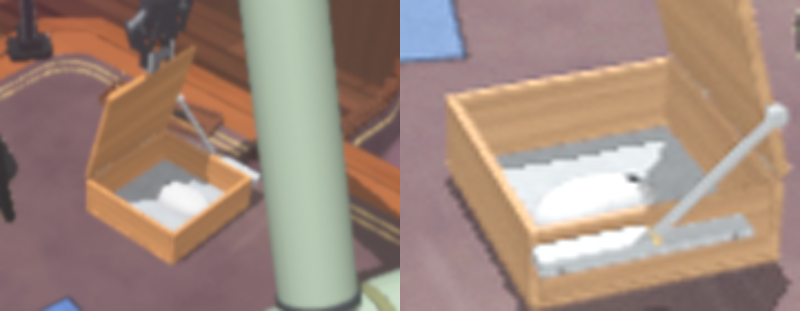

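```bash
python3 - <<'E'
from h import *
bot.move_linear([.6178,-.150,.2796],speed=.05); print(np.round(bot.read_ft_force(),1))
bot.set_gripper(.75); print(np.round(bot.read_ft_force(),1))
bot.move_linear([.610,-.150,.35],speed=.12)
bot.move_pose([.44,-.150,.30],Q0)
T=wT();np.save("T3.npy",T);im=bot.camera("wrist");cv2.imwrite("pics/w3.png",im[:,:,::-1])
cv2.imwrite("pics/scene3.png",bot.camera("scene")[:,:,::-1]);cv2.imwrite("pics/side3.png",bot.camera("side")[:,:,::-1])
print(bot.read_clock(),T[:3,3])
for c in("wrist","scene","side"):print(c,bot.search_frame(c,"mouse")[:2])
print(bot.search_frame("wrist","mouse_pad")[:1])
E
```

```text
[1.8 5.1 0.3]
[-0.2 -0.  -0.1]
14.225 [ 0.44088983 -0.15036446  0.30027462]
wrist [{'bbox': [217.4, 197.9, 39.7, 73.7], 'confidence': 0.68}, {'bbox': [431.6, 89.2, 80.4, 147.7], 'confidence': 0.59}]
scene [{'bbox': [287.4, 172.0, 25.2, 14.5], 'confidence': 0.57}]
side [{'bbox': [267.7, 230.5, 30.8, 11.7], 'confidence': 0.62}]
[{'bbox': [431.0, 85.9, 80.7, 153.6], 'confidence': 0.92}]
```

View pics/w3.png

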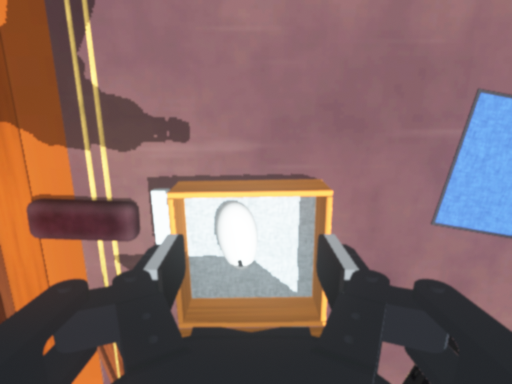

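```bash
cat >> h.py <<'E'
def wray(px,z,T):
    k=bot.calibration("wrist");C=T@k["hand_eye"];d=(np.c_[np.atleast_2d(px),np.ones(len(np.atleast_2d(px)))]@np.linalg.inv(k["mtx"]).T)@C[:3,:3].T
    return C[:3,3]+d*((z-C[2,3])/d[:,2:])
E
python3 - <<'E'
from h import *
T=np.load("T3.npy");im=cv2.imread("pics/w3.png")
m=(im.min(2)>205).astype(np.uint8);m[:,:205]=0;m[:,265:]=0;m[:190]=0;m[280:]=0
m=cv2.morphologyEx(m,cv2.MORPH_OPEN,np.ones((5,5)))
n,l,s,c=cv2.connectedComponentsWithStats(m);i=1+np.argmax(s[1:,4]);print(s[i],c[i])
ct=max(cv2.findContours((l==i).astype(np.uint8),0,1)[0],key=len);w=wray(ct[:,0,:],.024,T)
r=cv2.minAreaRect((w[:,:2]*1000).astype(np.float32));print("mouse rect",r)
print("bbox c",wray([[237,234.7],[232,198],[242,271]],.024,T).round(4).tolist())
print("pad",wray([[480,90],[434,223]],.003,T).round(4).tolist())
print("chest front",wray([[178,192],[331,192],[325,327],[180,327]],.07,T).round(4).tolist())
x=[.4568,.2293,-.1742];c,s=np.cos(x[2]),np.sin(x[2]);print([[x[0]+c*a-s*b,x[1]+s*a+c*b] for a,b in((-.1,-.09),(.1,-.09))])
g=im[180:290,195:340];cv2.imwrite("pics/g3.png",cv2.resize(g,None,fx=5,fy=5,interpolation=cv2.INTER_CUBIC))
E
```

```text
[ 205  197   60   69 3515] [236.58549075 230.06059744]
mouse rect ((543.9393920898438, -174.150634765625), (105.93338012695312, 87.66230773925781), 0.5798971652984619)
bbox c [[0.5479, -0.1697, 0.024], [0.4923, -0.1761, 0.024], [0.6067, -0.1629, 0.024]]
pad [[0.3465, 0.1615, 0.003], [0.5379, 0.1285, 0.003]]
chest front [[0.4716, -0.2406, 0.07], [0.4718, -0.0492, 0.07], [0.6694, -0.0445, 0.07], [0.6692, -0.2501, 0.07]]
[[np.float64(0.34271462190536134), np.float64(0.1579941341472993)], [np.float64(0.5396877239628964), np.float64(0.12333007400091912)]]
```

View pics/g3.png

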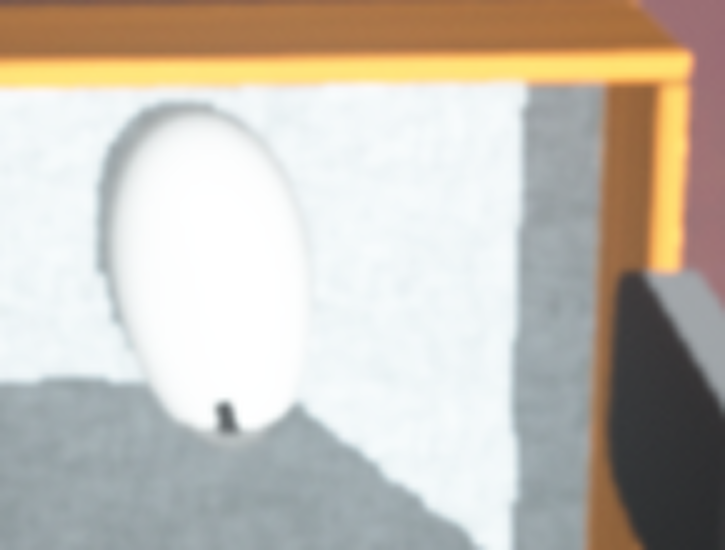

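```bash
cat >> h.py <<'E'
Q0M=R.from_quat([0,1,0,0]).as_matrix()
def ori(yaw,tilt): return R.from_euler("z",yaw).as_matrix()@R.from_euler("y",-tilt).as_matrix()@Q0M
E
python3 - <<'E'
from h import *
M=ori(.13,.12);zt=M[:,2];print(zt)
g=np.array([.545,-.170,0])+.0187*zt;g[2]=.0085
bot.set_gripper(1.0)
bot.move_pose(list(g-.13*zt),q(M))
print(wpix([[.548,-.170,.024]],wT()).round(0),bot.read_position())
bot.camera("wrist");print(bot.search_frame("wrist","mouse")[:1])
h=bot.move_linear(list(g),speed=.1,until_force=8);print(h,bot.read_position(),np.round(bot.read_ft_force(),1))
if not h:
    bot.set_gripper(0.0,30);print(bot.read_gripper_width(),bot.read_finger_force(),np.round(bot.read_ft_force(),1))
cv2.imwrite("pics/w4.png",bot.camera("wrist")[:,:,::-1]);print(bot.read_clock())
E
```

```text
[ 0.11870206  0.01551879 -0.99280864]
[[250. 194.]] [ 0.53192919 -0.17184535  0.13827116]
[{'bbox': [217.2, 130.1, 63.0, 121.0], 'confidence': 0.81}]
False [ 0.54768928 -0.16995955  0.00914851] [-0.1  0.  -0.3]
0.6630038894592962 30.46480733435601 [-2.5  0.6  6.5]
17.55
```

View pics/w4.png

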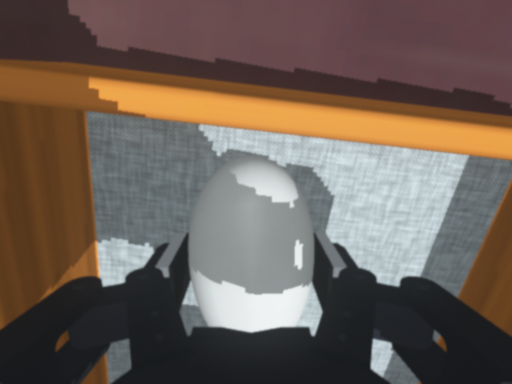

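```bash
python3 - <<'E'
from h import *
M=ori(.13,.12);zt=M[:,2];p=np.array(bot.read_position())
bot.move_linear(list(p-.02*zt),speed=.06);print(bot.read_gripper_width(),np.round(bot.read_ft_force(),1))
bot.move_linear(list(p-.15*zt),speed=.15)
bot.move_linear([.455,-.12,.17],speed=.2)
bot.move_linear([.459,.231,.13],speed=.2,rotation=q(ori(-.17,.12)))
print(bot.read_gripper_width(),np.round(bot.read_ft_force(),1),bot.read_position(),bot.read_clock())
T=wT();im=bot.camera("wrist");cv2.imwrite("pics/w5.png",im[:,:,::-1])
x=[.458,.231,-.174];c,s=np.cos(x[2]),np.sin(x[2])
cs=np.array([[x[0]+c*a-s*b,x[1]+s*a+c*b,.003] for a,b in((-.1,-.09),(-.1,.09),(.1,.09),(.1,-.09))])
im=im[:,:,::-1].copy();cv2.polylines(im,[wpix(cs,T).round().astype(int)],True,(0,255,255),1);cv2.imwrite("pics/w5o.png",im)
E
```

```text
0.6612131044731935 [ 0.1  0.8 -1.2]
0.6579004332624552 [ 0.8  0.3 -0.8] [0.4590206  0.23043464 0.13000286] 21.5917
```

View pics/w5o.png

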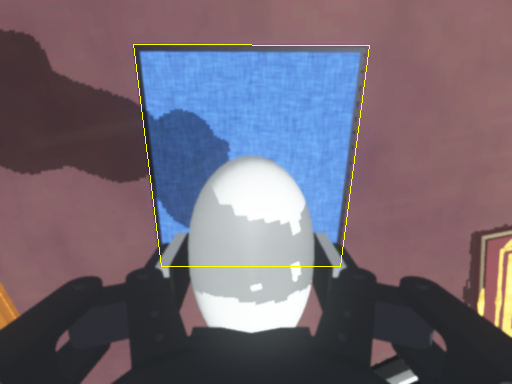

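```bash
python3 - <<'E'
from h import *
zt=ori(-.17,.12)[:,2]
bot.move_linear([.459,.231,.03],speed=.15)
h=bot.move_linear([.459,.231,.002],speed=.03,until_force=3);p=np.array(bot.read_position());print(h,p,np.round(bot.read_ft_force(),1))
bot.set_gripper(.85);bot.wait(.2)
bot.move_linear(list(p-.08*zt),speed=.08)
bot.move_linear([.40,.20,.25],speed=.2)
bot.wait(.5)
print(bot.read_clock(),np.round(bot.read_ft_force(),1))
for c in("scene","side"): cv2.imwrite(f"pics/{c}6.png",bot.camera(c)[:,:,::-1]);print(c,bot.search_frame(c,"mouse")[:1],bot.search_frame(c,"mouse_pad")[:1])
a=cv2.resize(cv2.imread("pics/scene6.png")[100:310,100:380],(400,300)); b=cv2.resize(cv2.imread("pics/side6.png")[130:310,180:420],(400,300))
cv2.imwrite("pics/c6.png",np.hstack([a,b]))
E
```

```text
True [0.45865323 0.23088135 0.0046317 ] [-1.2 -0.1  3.4]
26.4333 [-0.8 -0.5  0. ]
scene [{'bbox': [229.1, 239.0, 27.9, 20.9], 'confidence': 0.61}] [{'bbox': [211.0, 226.8, 71.4, 52.7], 'confidence': 0.86}]
side [{'bbox': [216.4, 185.8, 27.1, 14.0], 'confidence': 0.5}] [{'bbox': [204.8, 180.8, 51.0, 27.5], 'confidence': 0.82}]
```

View pics/c6.png

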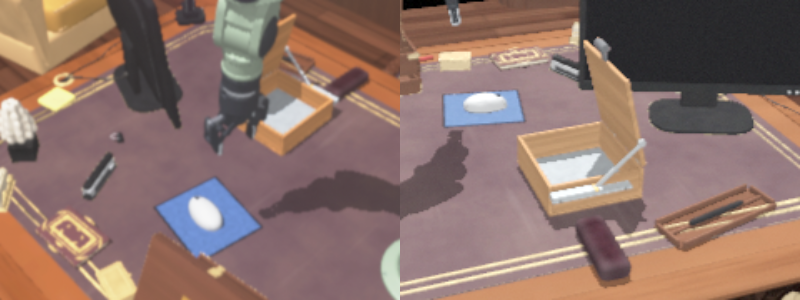

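The mouse is upright on the middle of the pad, at about (205,213) in the left half and (485,103) in the right. The lid is propped on its stay, and the glasses case and notebook haven't been moved. I'm handing the job in.

```bash
python3 -c "
from cell import bot
print(bot.close_job())"
```

```text
the job is handed in; nothing more can be done
None
```

The lid is propped open on its stay and the mouse sits right way up on the middle of the blue pad; the job was handed in at about 26 s of the 59 s allowed, with the glasses case and notebook not touched.

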